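# Hang up the sieve pan and take off the twist cap of unknown thread hand

### The job

In the seed packing room a sieve pan stands on the cap of one of two bolted-down seed canisters. Hang the pan by its bail on the hook of the stand and let go of it; then take that canister's twist cap off - nobody knows whether its thread is right- or left-handed, so feel out which way loosens it - and finish while holding it level and still in the gripper, straight above its canister and a good 5 cm clear of the neck. Leave the other canister's cap and everything else on the bench where they are.

Things in the scene. Friction and masses are not known exactly. Their poses are not given: they have to be found in the camera images.
- pan: round steel sieve pan with a rigid upright hoop handle (bail) of 8 mm round rod; 90 mm across at the rim, 80 mm at the flat bottom, 38 mm high, about 120 g. Origin: centre of its underside, z up. The bail stands in the pan's own y-z plane; its top bar runs along the pan's y. At the start the pan stands about centred on the cap to be taken off, underside 134 mm above the bench
- bail (a point): underside of the bail's top bar at its middle, where the hook is to carry it: 102 mm above the pan's underside. The rod's centre is 106 mm above the pan's underside here, slopes to 100 mm at pan y = +-34 mm, then bends to 82 mm at y = +-43.5 mm and goes straight down to the rim
- bail_grip (a point): centre of the bail's rod 26 mm from its middle, towards the pan's +y: a place to pinch it (there is another at -26 mm), keeping the middle free for the hook
- hook_stand: fixed steel stand with one hook; origin on the bench straight below the hook's seat, yawed up to 0.4 rad. In its frame: post (8 mm rod) at x = +120 mm on a 12 mm thick base plate, x = 65 to 185, y = +-70 mm. From the post an 8 mm rod, centre 212 mm high, runs to x = +35 mm, dips to 200 mm from x = +11 to -8 mm (seat), and ends in an upturned tip at x = -22 mm, its top 224 mm high
- seat (a point): top of the hook's rod at the middle of its seat, 204 mm above the bench. To hang the pan: hold its bail along the stand's y, bring it from the tip's side (stand -x) so that the tip enters below the bail's top bar, then lower it into the dip until the bail's underside lies here
- canister: canister to be opened (the one under the pan): round aluminium can bolted to the bench, 100 mm across, foot flange 132 mm, shoulder 90 mm above the bench. Origin: centre of its underside. On its axis a neck, 51 mm over the thread, rises to 128 mm above the bench, hidden under the cap
- cap: cap of that canister: round ribbed grey plastic, 62 mm outer diameter (63 over the ribs), 40 mm high, about 70 g, loose. Origin: centre of its lower rim, z up; closed, this lies 94 mm above the bench. As found it is locked: it lifts no more than 3 mm. Which way it loosens (clockwise or counterclockwise from above) differs from case to case and cannot be seen
- cap_top (a point): centre of the cap's top, 40 mm above its lower rim. Quick thread: the loosening way the cap turns easily (under 0.2 N m), comes free 45 to 60 deg from where it was found, lifts straight off anywhere from 65 to 110 deg, and meets a stop near 125 deg. The other way it meets a hard stop within 4 to 22 deg (a firm grip then feels 0.3 N m or more). The thread does not raise the cap as it turns
- twin_canister: the other canister, the same in shape and size, bolted to the bench; no pan on it; not to be opened. Origin: centre of its underside
- twin_cap: the other canister's cap, the same in shape and size; to be left alone. Origin: centre of its lower rim
- glue_big: white glue bottle with blue cap, bystander, 56 mm across, 150 mm high; origin: centre of its underside
- glue_small: smaller white glue bottle, bystander, 44 mm across, 120 mm high; origin: centre of its underside
- label_roll: roll of paper labels lying flat, bystander, 80 mm across, 30 mm high; origin: centre of its underside
- seed_dish: shallow glass dish, bystander, 90 mm across, 18 mm high; origin: centre of its underside
- stapler: stapler, bystander, 130 x 32 mm, 36 mm high, long along its own x; origin: centre of its underside
There are look-alikes about, which are no part of the job. Leave any purple or yellow look-alike of the cap alone. Leave any purple or red look-alike of the pan alone.

How it is judged:
By the outcome, as a careful person would: the job done as asked, in the order asked, and still so for the second after the job is handed in, while the arm keeps its last pose, push and grip.
It also fails if it takes over 59 s, if anything falls off the work surface, if the arm or the gripper's body presses on something with over 40 N, if the wrist force passes 120 N, or if a joint passes its speed limit or range.

### The arm

A 6-joint arm with a two-finger parallel gripper is mounted at the origin on the work surface. World frame = base frame: x ahead of the robot, y to its left, z up, the work surface at z = 0. Lengths are in m, angles in rad, forces in N, time in s.
With the tool pointing down it reaches from about 0.25 to 0.775 m from the base axis. Payload 4 kg.
Tool frame: the origin (TCP) lies midway between the tips of the shut fingers; the grasp point (between the pads) lies 19 mm behind it; z points along the fingers, y is the line along which they close (so a half turn about z gives the same grasp; the last joint's range is limited). The gripper opens to 94 mm and grips with 3 to 60 N. Pads are 16 mm wide; open, the fingers measure 119 mm over their backs; the gripper's body (75 mm by 177 mm) begins 78 mm behind the grasp point.
Start: joints at [-1.322, 0.087, 1.371, -0, 1.684, -0.103], TCP at [0.19, -0.516, 0.206] pointing down, gripper open.
Joint ranges: [-3.1, 3.1], [-0.76, 2.03], [0.27, 2.55], [-1.08, 4.22], [0.17, 2.65], [-2.57, 2.57]. Speed limits (rad/s): [2.79, 2.79, 3.14, 3.14, 3.14, 3.14].

### API

Orientations are given as [roll, pitch, yaw] about the fixed x, y, z axes, in that order (R = Rz(yaw) Ry(pitch) Rx(roll)).
In Python, from bench import robot gives the robot as it stands.
- The arm moves only by the tool servo_tool, never from a script. Its argument "moves" is a list of rows, each a list of 5 numbers: the shift along the tool's x, y, z in units of 25 mm (1.0 is 25 mm), then the turn about the tool's z in units of 6 degrees (1.0 is 6 degrees), then the closure, from 0 (fully open) to 1 (shut). In form: [[dx, dy, dz, yaw, gripper], ...]. A call has 1 to 10 rows; each row is the pose to reach, as a shift and turn from the pose commanded when the call began, along the tool's axes at that moment; what a row does not reach only later rows make up. A row lasts 1/12 s, in which the tool goes at most 41.7 mm and 7.16 degrees, less where a joint would pass 70% of its speed; a pose out of reach is approached as far as the arm can. A call with a gripper value outside its range is refused whole. The fingers move at their own pace and stop on an object; the grip force is fixed at half the most. Time passes only in rows, so rows that repeat a pose let the fingers close. It gives the time, the measured TCP pose, the force, the opening and the grip force at its end, in the units of the state.
- robot.get_obs(): the state, without advancing time (a new reading comes with each control period).
- robot.snapshot(name): name is "side" or "top" or "wrist"; returns a dict with "image" (384x512x3 uint8, blue, green, red), "fx", "fy", "cx", "cy" (pixels), "eye" and "orientation" of the camera in the world; the wrist camera has in their place "T_tool_cam" (4x4, takes a point from camera to tool coordinates, whose origin is the TCP and whose axes are the flange's). Camera axes: x right, y down, z forward; pixel columns grow to the right and rows downward; lengths in m; the calibration is good to about 2 mm. The wrist camera is an equidistant fisheye: a pixel r from the principal point sees the ray r / f radians off the axis. A picture is of the moment at which its call begins: read the wrist's pose just before it. There is no depth.
- robot.close_job(): hands the job in; it is judged then, once.
The state is a dict: "time": time; "joint_positions": joint angles; "qvel": joint speeds; "joint_torque": joint torques, N m; "tool_pos": TCP position; "ee_rot": TCP orientation; "wrist_force": force on the tool from outside, world axes, zero at the start; "wrist_torque": the same for the moment, N m; "width": finger opening in m; "finger_force": force on a finger pad.
Only numpy, scipy, OpenCV 4.12 (cv2) and the standard library are available. Lean on these libraries where they do the work, as an engineer would, in place of code of your own. Each camera call takes 0.05 s, during which the arm holds its last target. There are 200 camera calls.

## Working session

There is one attempt and no reset: what is moved stays moved. The work goes in short steps, Python scripts to look and compute and a tool call to move; the robot and the scene stay as the last step left them, time stands still between calls to the robot, and variables do not carry over. Pictures are saved under pics/ and viewed, at most 10 in all, crops included, and the job is handed in when it is done.

Besides the shell and the picture viewer there is one more tool, called after ">>>" as name([rows], argument=value, ...), one row to a line, values as JSON. servo_tool: Moves the arm, as the interface text tells. Its arguments: {"type":"object","properties":{"moves":{"type":"array"}},"required":["moves"]}

```bash
mkdir -p pics; ls; cat > h.py <<'E'
import numpy as np, cv2
from scipy.spatial.transform import Rotation as R
from bench import robot
E
python3 - <<'E'
from h import *
print(robot.get_obs())
a=[]
for n in ("side","top"):
    s=robot.snapshot(n); cv2.imwrite(f"pics/{n}0.png",s["image"]); print({k:v for k,v in s.items() if k!="image"})
    np.save(n+"0.npy",s,allow_pickle=True)
E
```

```text
pics
{'time': 0.0, 'joint_positions': array([-1.32210393e+00,  8.79721445e-02,  1.37221019e+00, -2.26457511e-05,
        1.68359363e+00, -1.03090074e-01]), 'qvel': array([-1.24800719e-03, -2.41696792e-04, -6.18316120e-04, -1.98289854e-04,
       -9.78863733e-05,  1.56759310e-03]), 'joint_torque': array([-2.34961226e-04, -3.40185463e+01, -3.02427077e+01,  7.16696517e-02,
        3.30144411e-02, -1.67473645e-04]), 'tool_pos': array([ 0.1893758 , -0.51580083,  0.20431716]), 'ee_rot': array([-3.13941862e+00, -2.02290776e-04,  3.51779725e-01]), 'wrist_force': array([-0.49963561, -0.24893431,  0.07991149]), 'wrist_torque': array([-0.04638816, -0.02789584, -0.00460178]), 'finger_force': 0.0, 'width': 0.09397146699752712}
{'fx': 459.71762833009325, 'fy': 459.71762833009325, 'cx': 257.48580474850087, 'cy': 191.96699240247642, 'eye': array([0.18976394, 0.97666476, 0.86574032]), 'orientation': array([-2.18635451, -0.0169992 , -2.82142018])}
{'fx': 406.05528142491534, 'fy': 406.05528142491534, 'cx': 261.3238002675685, 'cy': 187.31365639191338, 'eye': array([0.32228474, 0.005696  , 1.5995913 ]), 'orientation': array([-3.01875524,  0.00463394, -1.54455556])}
```

View pics/side0.png

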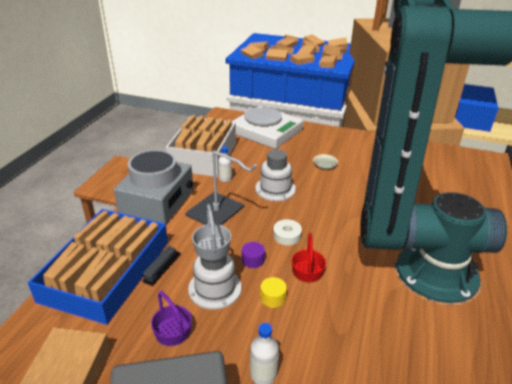

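View pics/top0.png

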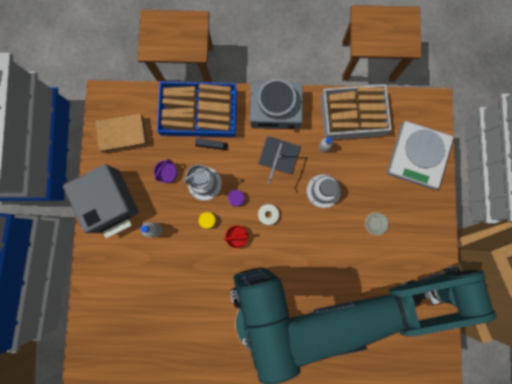

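Pan on its canister: side (212,255), top (203,183); the stand: side (215,200), top (280,157); the twin: side (276,175), top (323,190). Red and purple pans and purple and yellow caps lie nearby. I'll zoom in.

```bash
python3 - <<'E'
from h import *
s=cv2.imread("pics/side0.png")[140:310,160:300]; t=cv2.imread("pics/top0.png")[125:215,175:350]
s=cv2.resize(s,None,fx=3.5,fy=3.5,interpolation=cv2.INTER_CUBIC)
cv2.imwrite("pics/s1.png",s)
t=cv2.resize(t,None,fx=4.5,fy=4.5,interpolation=cv2.INTER_CUBIC)
cv2.imwrite("pics/t1.png",t); print(s.shape,t.shape)
E
```

```text
(595, 490, 3) (405, 788, 3)
```

View pics/s1.png

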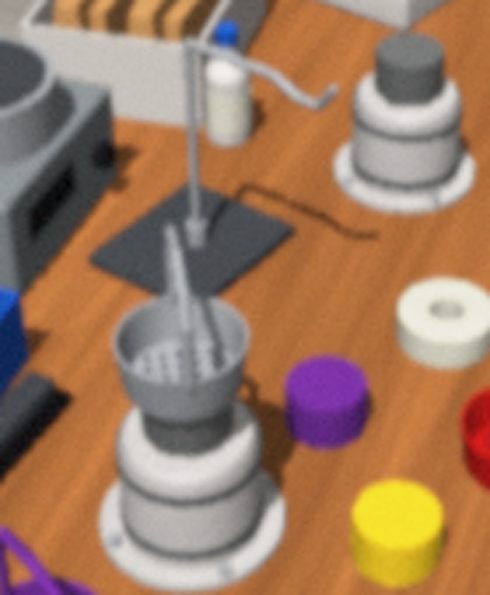

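View pics/t1.png

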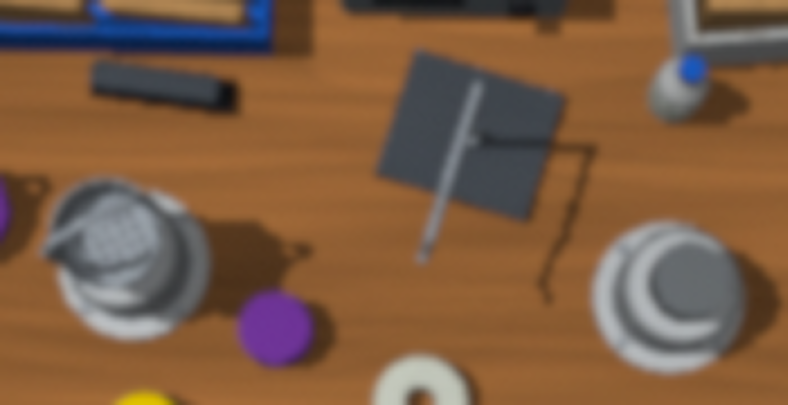

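The side crop shows the pan on the canister, bail nearly edge-on at (185,270), and hook tip at (333,92). The top crop shows plate corners (417,50), (565,95), (528,220), (377,175), hook tip (422,258), and post top (480,83).

```bash
cat >> h.py <<'E'
def ray(s,uv):
    d=np.array([(uv[0]-s["cx"])/s["fx"],(uv[1]-s["cy"])/s["fy"],1.]); d=R.from_euler("xyz",s["orientation"]).as_matrix()@d
    return np.array(s["eye"]),d/np.linalg.norm(d)
def plane(r,z): return r[0]+r[1]*(z-r[0][2])/r[1][2]
def wrays(s,obs):
    "rays from wrist pixels"
    Rt=R.from_euler("xyz",obs["ee_rot"]).as_matrix(); T=s["T_tool_cam"]
    def f(uv):
        d=np.array([uv[0]-s["cx"],uv[1]-s["cy"]]); r=np.hypot(*d); th=r/s["fx"]
        c=np.array([*(d/max(r,1e-9)*np.sin(th)),np.cos(th)])
        return obs["tool_pos"]+Rt@T[:3,3],Rt@T[:3,:3]@c
    return f
def wpix(s,obs,p):
    Rt=R.from_euler("xyz",obs["ee_rot"]).as_matrix(); T=s["T_tool_cam"]
    q=T[:3,:3].T@(Rt.T@(np.array(p)-obs["tool_pos"])-T[:3,3]); n=np.hypot(q[0],q[1]); th=np.arctan2(n,q[2])
    return np.array([s["cx"],s["cy"]])+s["fx"]*th*q[:2]/n
def pix(s,p):
    q=R.from_euler("xyz",s["orientation"]).as_matrix().T@(np.array(p)-s["eye"]); return np.array([s["cx"]+s["fx"]*q[0]/q[2],s["cy"]+s["fy"]*q[1]/q[2]])
def tri(rs):
    A=sum(np.eye(3)-np.outer(d,d) for o,d in rs); b=sum((np.eye(3)-np.outer(d,d))@o for o,d in rs)
    p=np.linalg.solve(A,b); return p,[np.linalg.norm(np.cross(p-o,d)) for o,d in rs]
E
python3 - <<'E'
from h import *
S=np.load("side0.npy",allow_pickle=True).item();T=np.load("top0.npy",allow_pickle=True).item()
ft=lambda u,v:ray(T,(175+(u+.5)/4.5-.5,125+(v+.5)/4.5-.5)); fs=lambda u,v:ray(S,(160+(u+.5)/3.5-.5,140+(v+.5)/3.5-.5))
C=np.array([plane(ft(*p),.012) for p in [(417,50),(565,95),(528,220),(377,175)]]);print(C,C.mean(0))
x=(C[0]+C[1]-C[2]-C[3]); print("yaw",np.arctan2(x[1],x[0]), "yaw2",np.arctan2(*( -(C[0]-C[1]+C[3]-C[2]))[[0,1]]))
print("tip",tri([ft(423,258),fs(333,90)]),plane(ft(423,258),.22)); print("posttop",tri([ft(479,84),fs(190,46)]))
print("purplecap",plane(ft(276,328),.04))
print("flange c",plane(fs(193,516),.008),"twin flange",plane(ft(669,298),.008),plane(fs(404,166),.008))
print("twin cap",tri([ft(693,281),fs(410,55)]))
print("pan rim",tri([ft(115,243),fs(182,342)]))
E
```

```text
[[ 7.26606206e-01 -1.68865593e-04  1.20000000e-02]
 [ 6.89080238e-01 -1.32284340e-01  1.20000000e-02]
 [ 5.76161995e-01 -1.01420677e-01  1.20000000e-02]
 [ 6.12916265e-01  3.23345259e-02  1.20000000e-02]] [ 0.65119118 -0.05038484  0.012     ]
yaw -0.27266805879011063 yaw2 -2.8691544749546996
tip (array([ 0.51190662, -0.0078788 ,  0.21946377]), [np.float64(0.000270699587199566), np.float64(0.0002706995871994791)]) [ 0.51156717 -0.00793554  0.22      ]
posttop (array([ 0.6488757 , -0.04880423,  0.20841138]), [np.float64(0.0018966780816053682), np.float64(0.001896678081605361)])
purplecap [0.47246654 0.11484645 0.04      ]
flange c [0.52868433 0.24675917 0.008     ] twin flange [ 0.51081429 -0.22631285  0.008     ] [ 0.51205379 -0.2252203   0.008     ]
twin cap (array([ 0.51162043, -0.2281903 ,  0.12714739]), [np.float64(0.0005413093715248555), np.float64(0.0005413093715248543)])
pan rim (array([0.52944431, 0.23785153, 0.16285312]), [np.float64(0.004402607015846881), np.float64(0.004402607015846804)])
```

```bash
cat >> h.py <<'E'
def go(x,y,z,yaw):
    "units to move from measured pose to TCP target (yaw: tool rpy yaw, tool pointing down)"
    o=robot.get_obs(); Rt=R.from_euler("xyz",o["ee_rot"]); d=Rt.inv().apply(np.array([x,y,z])-o["tool_pos"])/.025
    w=(Rt.inv()*R.from_euler("xyz",[np.pi,0,yaw])).as_rotvec(degrees=True)
    print("units",d.round(2),"yaw",(w/6).round(2))
E
python3 - <<'E'
from h import *
s=robot.snapshot("wrist"); print(s["T_tool_cam"],s["fx"],s["cx"],s["cy"])
go(.43,.10,.40,0.)
E
```

```text
[[ 1.52345461e-03 -9.69818280e-01 -2.43824083e-01  7.14016338e-02]
 [ 9.99998695e-01  1.60843332e-03 -1.49433203e-04 -1.16853845e-04]
 [ 5.37097830e-04 -2.43823537e-01  9.69819465e-01 -1.78688855e-01]
 [ 0.00000000e+00  0.00000000e+00  0.00000000e+00  1.00000000e+00]] 297.3186396354542 254.11602317190744 197.82114372940956
units [ 17.52 -19.82  -7.78] yaw [-0.02  0.    3.36]
```

>>> servo_tool([
  [0,0,-4,0,0],
  [0,0,-8,0,0],
  [0,0,-8,0,0],
  [0,0,-8,0,0],
  [0,0,-8,0,0],
  [1.5,-1.7,-8,0.3,0],
  [3,-3.4,-8,0.6,0],
  [4.5,-5.1,-8,1,0],
  [6,-6.8,-8,1.3,0],
  [7.5,-8.5,-8,1.6,0],
])

```text
time: 0.98
tool_pos: [0.2653, -0.3205, 0.4051]
ee_rot: [-3.141, -0.0, 0.182]
wrist_force: [0.7, -0.2, 0.2]
width: 0.0937
finger_force: 0.0
```

>>> servo_tool([
  [10,-11.3,0,1.8,0],
  [10,-11.3,0,1.8,0],
  [10,-11.3,0,1.8,0],
  [10,-11.3,0,1.8,0],
  [10,-11.3,0,1.8,0],
  [10,-11.3,0,1.8,0],
  [10,-11.3,0,1.8,0],
  [10,-11.3,0,1.8,0],
  [10,-11.3,0,1.8,0],
  [10,-11.3,0,1.8,0],
])

```text
time: 1.82
tool_pos: [0.4608, 0.0061, 0.4039]
ee_rot: [-3.139, 0.002, 0.003]
wrist_force: [-0.9, -0.5, -0.1]
width: 0.0942
finger_force: 0.0
```

>>> servo_tool([
  [0,0,0,0,0],
  [0,0,0,0,0],
  [0,0,0,0,0],
])

```text
time: 2.07
tool_pos: [0.4586, 0.0001, 0.4057]
ee_rot: [3.141, -0.0, -0.006]
wrist_force: [-0.5, 0.6, -0.2]
width: 0.0943
finger_force: 0.0
```

```bash
cat >> h.py <<'E'
def shot(n):
    o=robot.get_obs(); s=robot.snapshot("wrist"); cv2.imwrite(f"pics/{n}.png",s["image"]); np.save(n+".npy",(s,o),allow_pickle=True); return s,o
E
python3 - <<'E'
from h import *
s,o=shot("w1"); print(o["time"],o["tool_pos"],o["ee_rot"],o["joint_positions"])
cv2.imwrite("pics/w1b.png",cv2.resize(s["image"],(784,588),interpolation=cv2.INTER_CUBIC))
E
```

```text
2.0667 [4.58593076e-01 1.48877558e-04 4.05659331e-01] [ 3.14084750e+00 -3.42030112e-06 -6.09233100e-03] [-1.22841938e-01 -6.77406167e-02  1.12932305e+00 -8.47118567e-04
  2.07991987e+00  1.45363379e+00]
```

View pics/w1b.png

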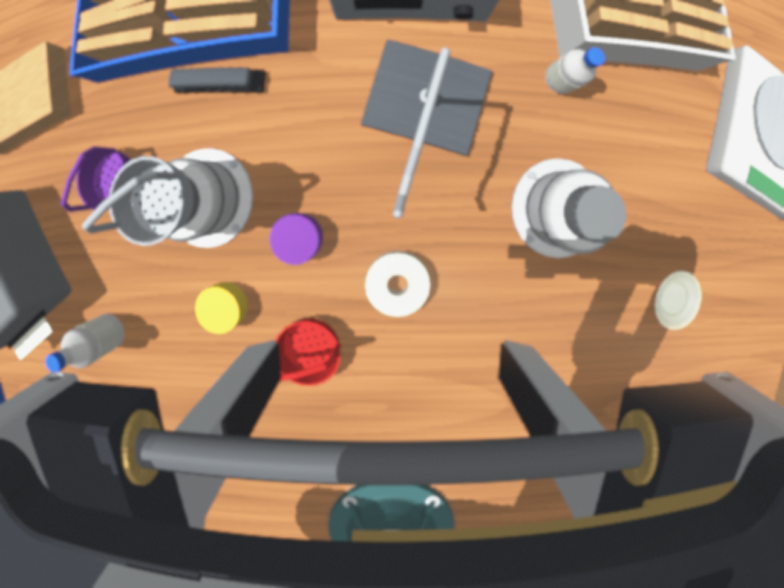

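The wrist view shows the pan at about (150,200), its bail's top bar running (88,222)–(135,183), the hook tip at (398,213), and the twin cap at (597,213). Next come two closer views of the bail.

>>> servo_tool([
  [-1,-6.8,0,0,0],
  [-1,-6.8,0,0,0],
  [-1,-6.8,0,0,0],
  [-1,-6.8,0,0,0],
  [-1,-6.8,0,0,0],
  [-1,-6.8,0,0,0],
  [-1,-6.8,0,0,0],
  [-1,-6.8,0,0,0],
])

```text
time: 2.78
tool_pos: [0.4352, 0.1695, 0.4057]
ee_rot: [3.141, -0.001, -0.008]
wrist_force: [-0.4, 0.3, 0.2]
width: 0.094
finger_force: 0.0
```

```bash
python3 -c "
from h import *
shot('w2')"
```

>>> servo_tool([
  [0,-5,0,0,0],
  [0,-5,0,0,0],
  [0,-5,0,0,0],
  [0,-5,0,0,0],
  [0,-5,0,0,0],
  [0,-5,0,0,0],
  [0,-5,0,0,0],
])

```text
time: 3.42
tool_pos: [0.4359, 0.2947, 0.406]
ee_rot: [3.141, -0.001, -0.007]
wrist_force: [0.5, -0.2, 1.2]
width: 0.0941
finger_force: 0.0
```

```bash
python3 - <<'E'
from h import *
s,o=shot('w3'); out=[]
for n in('w2','w3'):
    s,o=np.load(n+'.npy',allow_pickle=True); c=wpix(s,o,(.53,.24,.2)); u,v=(c-[65,75]).astype(int); u=max(u,0);v=max(v,0)
    print(n,o["tool_pos"],u,v); out.append(cv2.resize(s["image"][v:v+150,u:u+130],None,fx=3,fy=3,interpolation=cv2.INTER_CUBIC))
h=min(i.shape[0] for i in out);cv2.imwrite("pics/w23.png",np.hstack([i[:h] for i in out]))
E
```

```text
w2 [0.43516369 0.1694977  0.40573666] 134 32
w3 [0.43589689 0.29467791 0.40597166] 231 32
```

View pics/w23.png

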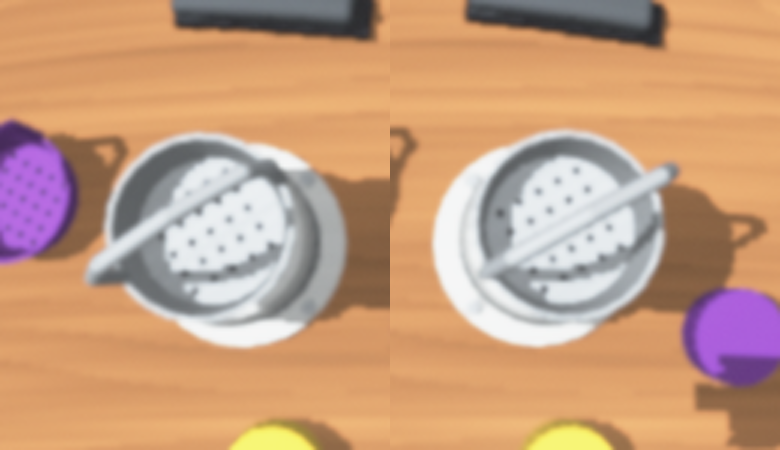

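In the left view the bail runs (92,273)–(265,168) and in the right view (97,271)–(283,170), both measured within their own panes; the rim circles are centred near (202,228) and (182,226).

```bash
python3 - <<'E'
from h import *
L={n:np.load(n+'.npy',allow_pickle=True) for n in('w1','w2','w3')}
f={n:wrays(*L[n]) for n in L}
a=lambda u,v:f['w2'](((u+.5)/3-.5+134,(v+.5)/3-.5+32)); b=lambda u,v:f['w3'](((u+.5)/3-.5+231,(v+.5)/3-.5+32))
e1=tri([a(93,273),b(97,271)]); e2=tri([a(265,168),b(283,170)]); print("ends",e1,e2,"mid",(e1[0]+e2[0])/2,"len",np.linalg.norm(e1[0]-e2[0]))
d=e2[0]-e1[0]; print("bail dir",np.degrees(np.arctan2(d[1],d[0])))
# bail line on plane z=.240 in each view
for g,p,q in((a,(93,273),(265,168)),(b,(97,271),(283,170))):
    P=plane(g(*p),.234);Q=plane(g(*q),.234); print("  z=.234:",P,Q,(P+Q)/2,np.degrees(np.arctan2(*(Q-P)[[1,0]])))
print("rim",tri([a(202,228),b(182,226)]))
def mod(u,v): return (u+.5)*512/784-.5,(v+.5)*384/588-.5
T=np.load("top0.npy",allow_pickle=True).item();S=np.load("side0.npy",allow_pickle=True).item()
ft=lambda u,v:ray(T,(175+(u+.5)/4.5-.5,125+(v+.5)/4.5-.5)); fs=lambda u,v:ray(S,(160+(u+.5)/3.5-.5,140+(v+.5)/3.5-.5))
print("tip",tri([f['w1'](mod(398,213)),ft(423,258),fs(333,90)]),"w1 only .222",plane(f['w1'](mod(398,213)),.222))
C=np.array([plane(f['w1'](mod(*p)),.012) for p in [(389,41),(492,73),(466,155),(362,125)]]);x=C[0]+C[1]-C[2]-C[3];y=C[0]+C[3]-C[1]-C[2]
print(C.mean(0),"yaws",np.arctan2(x[1],x[0]),np.arctan2(-y[0],y[1]))
# white flange blobs in w2,w3
for n in('w2','w3'):
    s,o=L[n]; h=cv2.cvtColor(s["image"],cv2.COLOR_BGR2HSV); m=((h[...,1]<50)&(h[...,2]>215)).astype(np.uint8); 
E
```

```text
ends (array([0.51152077, 0.28367374, 0.21192755]), [np.float64(0.0010143220416431685), np.float64(0.0010143220416431007)]) (array([0.55310055, 0.20783681, 0.222517  ]), [np.float64(0.0006371614326326326), np.float64(0.0006371614326326331)]) mid [0.53231066 0.24575528 0.21722227] len 0.08713354550552459
bail dir -61.26497443280607
  z=.234: [0.51216815 0.27689299 0.234     ] [0.55099527 0.20661055 0.234     ] [0.53158171 0.24175177 0.234     ] -61.08180043995141
  z=.234: [0.51030188 0.2843455  0.234     ] [0.5522626  0.21057339 0.234     ] [0.53128224 0.24745945 0.234     ] -60.36928183736244
rim (array([0.53211133, 0.2431189 , 0.16978501]), [np.float64(0.00015313540705092692), np.float64(0.00015313540705103032)])
tip (array([ 0.51193922, -0.00728471,  0.21976751]), [np.float64(0.0007297657223392851), np.float64(0.0007353131202305302), np.float64(9.290009580865389e-05)]) w1 only .222 [ 0.5123217  -0.00656559  0.222     ]
[ 0.65050648 -0.04830922  0.012     ] yaws -0.3010960823437321 -0.2871067280758877
```

```bash
python3 -c "
from h import *
go(.5446,.2218,.30,np.radians(119))"
```

```text
units [4.37 2.88 4.25] yaw [ 1.00e-02 -1.00e-02 -1.99e+01]
```

>>> servo_tool([
  [4.4,2.9,0,-19.9,0],
  [4.4,2.9,0,-19.9,0],
  [4.4,2.9,0,-19.9,0],
  [4.4,2.9,0,-19.9,0],
  [4.4,2.9,0,-19.9,0],
  [4.4,2.9,0,-19.9,0],
  [4.4,2.9,2,-19.9,0],
  [4.4,2.9,2,-19.9,0],
  [4.4,2.9,4,-19.9,0],
  [4.4,2.9,4,-19.9,0],
])

```text
time: 4.3
tool_pos: [0.5417, 0.2207, 0.2965]
ee_rot: [-3.13, 0.009, 1.24]
wrist_force: [0.8, 1.7, -1.8]
width: 0.094
finger_force: 0.0
```

>>> servo_tool([
  [0,0,0,-9,0],
  [0,0,0,-9,0],
  [0,0,0,-9,0],
  [0,0,0,-9,0],
  [0,0,0,-9,0],
  [0,0,0,-9,0],
  [0,0,0,-9,0],
  [0,0,0,-9,0],
  [0,0,0,-9,0],
  [0,0,0,-9,0],
])

```text
time: 5.13
tool_pos: [0.5452, 0.2222, 0.3061]
ee_rot: [3.141, 0.001, 2.175]
wrist_force: [-0.5, -0.5, -0.3]
width: 0.094
finger_force: 0.0
```

```bash
python3 - <<'E'
from h import *
s,o=shot("w4"); print(o["time"],o["tool_pos"],o["ee_rot"],o["joint_positions"])
go(.5446,.2218,.2164,np.radians(119))
print([wpix(s,o,p).round() for p in((.5446,.2218,.2354),(.532,.2445,.240),(.5194,.2672,.2354))])
E
```

```text
5.1333 [0.54519574 0.22224103 0.30606585] [3.14073884e+00 5.14554964e-04 2.17511838e+00] [ 2.90922356e-01  1.78361585e-01  1.07126614e+00 -2.38380260e-04
  1.89099406e+00 -3.13475055e-01]
units [-0.01 -0.04  3.58] yaw [0.01 0.   0.94]
[array([252., 207.]), array([255., 178.]), array([258., 147.])]
```

View pics/w4.png

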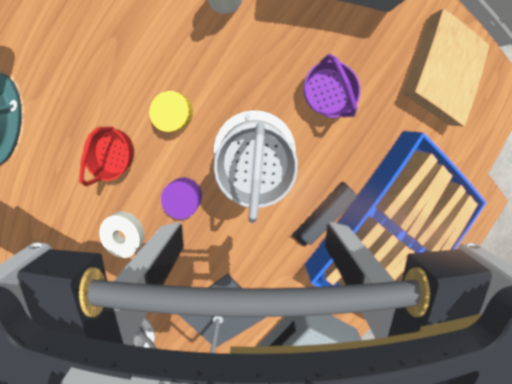

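The bail runs (253,215)–(260,126), matching my predicted points within a pixel or two. Now I'll descend and grip.

>>> servo_tool([
  [0,0,1,0.9,0],
  [0,0,2,0.9,0],
  [0,0,3,0.9,0],
  [0,0,3.6,0.9,0],
  [0,0,3.6,0.9,0],
  [0,0,3.6,0.9,0.5],
  [0,0,3.6,0.9,1],
  [0,0,3.6,0.9,1],
  [0,0,3.6,0.9,1],
  [0,0,3.6,0.9,1],
])

```text
time: 6.02
tool_pos: [0.5456, 0.2236, 0.2169]
ee_rot: [3.139, 0.001, 2.084]
wrist_force: [0.2, -0.0, -0.3]
width: 0.064
finger_force: 0.0
```

>>> servo_tool([
  [0,0,0,0,1],
  [0,0,0,0,1],
  [0,0,0,0,1],
  [0,0,0,0,1],
  [0,0,0,0,1],
  [0,0,0,0,1],
])

```text
time: 6.52
tool_pos: [0.545, 0.2235, 0.2154]
ee_rot: [-3.141, 0.0, 2.085]
wrist_force: [0.6, 0.3, 0.0]
width: 0.0236
finger_force: 0.0
```

>>> servo_tool([
  [0,0,0,0,1],
  [0,0,0,0,1],
  [0,0,0,0,1],
  [0,0,0,0,1],
  [0,0,0,0,1],
  [0,0,0,0,1],
])

```text
time: 7.02
tool_pos: [0.545, 0.2235, 0.2154]
ee_rot: [-3.141, 0.0, 2.085]
wrist_force: [-0.2, 0.3, 0.6]
width: 0.0065
finger_force: 30.0
```

>>> servo_tool([
  [0,0,-0.2,0,1],
  [0,0,-0.5,0,1],
  [0,0,-1,0,1],
  [0,0,-1.6,0,1],
  [0,0,-2.4,0,1],
  [0,0,-2.4,0,1],
  [0,0,-2.4,0,1],
])

```text
time: 7.6
tool_pos: [0.5459, 0.2238, 0.2779]
ee_rot: [3.137, 0.001, 2.085]
wrist_force: [-0.5, -1.1, -2.7]
width: 0.0074
finger_force: 30.0
```

```bash
python3 - <<'E'
from h import *
s,o=shot("w5"); print(o["time"],o["tool_pos"],o["ee_rot"],o["wrist_force"],o["width"])
cv2.imwrite("pics/w5c.png",s["image"][60:280,120:400])
for d in((.43,.017),(.45,.010)): go(*d,.276,np.radians(73.4))
E
```

```text
7.6 [0.54592034 0.22375928 0.27786086] [3.13697649e+00 1.13163078e-03 2.08462943e+00] [-0.54563848 -1.07880425 -2.69297593] 0.007426645098947901
units [-4.93 -8.08 -0.01] yaw [ 0.01 -0.    7.67]
units [-5.56 -7.52 -0.01] yaw [ 0.01 -0.    7.67]
```

View pics/w5c.png

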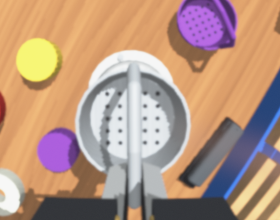

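The pan is held by its bail, with the bail running straight up the image at column 134 to its far shoulder at (134,62) in the crop.

```bash
python3 - <<'E'
from h import *
s,o=np.load("w5.npy",allow_pickle=True); f=wrays(s,o)
Rt=R.from_euler("xyz",o["ee_rot"])
for z in (.279,.291): print("far shoulder in tool frame",Rt.inv().apply(plane(f((254,122)),z)-o["tool_pos"]))
go(.429,-.009,.277,np.radians(73.4))
E
```

```text
far shoulder in tool frame [ 0.07207372  0.00088434 -0.00121663]
far shoulder in tool frame [ 0.07195841  0.00089175 -0.0132166 ]
units [-5.81 -8.62 -0.05] yaw [ 0.01 -0.    7.67]
```

>>> servo_tool([
  [-0.4,-0.5,0,0.4,1],
  [-1,-1.4,0,1.2,1],
  [-1.6,-2.4,0,2,1],
  [-2.3,-3.4,0,2.9,1],
  [-3,-4.4,0,3.8,1],
  [-3.7,-5.4,0,4.7,1],
  [-4.4,-6.4,0,5.6,1],
  [-5,-7.4,0,6.5,1],
  [-5.5,-8.2,0,7.2,1],
  [-5.8,-8.6,0,7.6,1],
])

```text
time: 8.48
tool_pos: [0.4271, -0.0103, 0.2742]
ee_rot: [-3.139, 0.001, 1.283]
wrist_force: [0.7, 0.6, -0.4]
width: 0.0066
finger_force: 30.0
```

>>> servo_tool([
  [0,0,0.5,0,1],
  [0,0,1,0,1],
  [0,0,1.6,0,1],
  [0,0,2.2,0,1],
  [0,0,2.6,0,1],
  [0,0,2.6,0,1],
  [0,0,2.6,0,1],
  [0,0,2.6,0,1],
])

```text
time: 9.15
tool_pos: [0.4294, -0.0085, 0.211]
ee_rot: [3.141, -0.0, 1.289]
wrist_force: [0.1, 1.2, -1.8]
width: 0.0067
finger_force: 30.0
```

```bash
python3 - <<'E'
from h import *
s,o=shot("w6"); print(o["time"],o["tool_pos"],o["ee_rot"],o["wrist_force"],o["width"])
t=robot.snapshot("side"); p=s["image"][40:300,90:430]
c=pix(t,(.45,0,.2)).astype(int); print(c); u=max(c[0]-60,0); v=c[1]-50
q=cv2.resize(t["image"][v:v+87,u:u+113],None,fx=4,fy=4,interpolation=cv2.INTER_CUBIC); p=cv2.resize(p,(q.shape[1],q.shape[0]))
print(u,v); cv2.imwrite("pics/w6c.png",np.vstack([q[:290],p[:290]]) if 0 else np.hstack([q[:, :400],p[:, :400]]))
go(.525,-.0374,.2114,np.radians(73.4)); print("tip pred",wpix(s,o,(.512,-.0072,.2215)))
E
```

```text
9.15 [ 0.42935229 -0.00848072  0.21099508] [ 3.14076641e+00 -3.15073072e-05  1.28888238e+00] [ 0.0750316   1.20648845 -1.83799822] 0.006740506728931468
[276 177]
216 127
units [-0.05  3.99  0.01] yaw [ 0.02 -0.    0.07]
tip pred [379.48858222 205.27488315]
```

View pics/w6c.png

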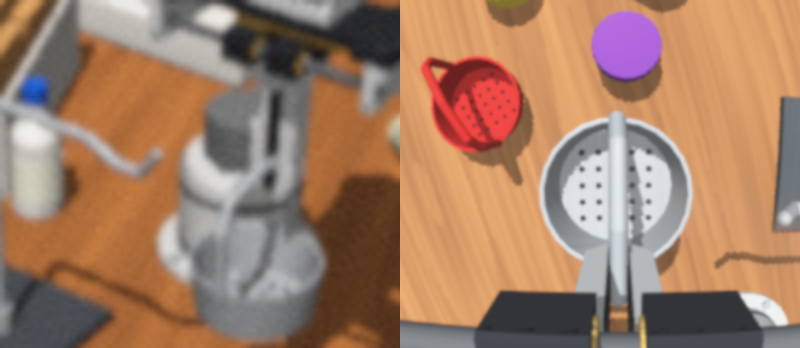

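The pan hangs level on the tip's side of the stand. The hook tip is at (155,155) in the side pane and (785,215) in the wrist pane, within about 3 mm of where I predicted, so I'll advance onto the hook.

>>> servo_tool([
  [0.05,0.4,0,0,1],
  [0.05,0.9,0,0,1],
  [0.05,1.5,0,0,1],
  [0.05,2.1,0,0,1],
  [0.05,2.7,0,0,1],
  [0.05,3.3,0,0,1],
  [0.05,3.7,0,0,1],
  [0.05,4,0,0,1],
  [0.05,4,0,0,1],
  [0.05,4,0,0,1],
])

```text
time: 10.08
tool_pos: [0.5255, -0.0351, 0.2104]
ee_rot: [-3.141, 0.0, 1.289]
wrist_force: [-0.3, 0.1, -1.4]
width: 0.007
finger_force: 30.0
```

>>> servo_tool([
  [0,0,0.3,0,1],
  [0,0,0.6,0,1],
  [0,0,0.9,0,1],
  [0,0,1,0,1],
  [0,0,1,0,1],
  [0,0,1,0,1],
])

```text
time: 10.58
tool_pos: [0.5251, -0.035, 0.1852]
ee_rot: [-3.141, 0.0, 1.289]
wrist_force: [-0.9, 0.1, -1.2]
width: 0.0066
finger_force: 30.0
```

```bash
python3 - <<'E'
from h import *
s,o=shot("w7"); print(o["time"],o["tool_pos"],o["ee_rot"],o["wrist_force"],o["wrist_torque"],o["width"])
t=robot.snapshot("side"); p=cv2.resize(s["image"][90:290,150:350],(400,400))
q=cv2.resize(t["image"][110:210,180:280],None,fx=4,fy=4,interpolation=cv2.INTER_CUBIC)
cv2.imwrite("pics/w7c.png",np.hstack([q,p]))
E
```

```text
10.5833 [ 0.52514424 -0.03501328  0.18516497] [-3.14107924e+00  1.41814619e-04  1.28882564e+00] [-0.94588222  0.06587724 -1.18024699] [-0.09470906 -0.06539893  0.03742748] 0.006621771550134445
```

View pics/w7c.png

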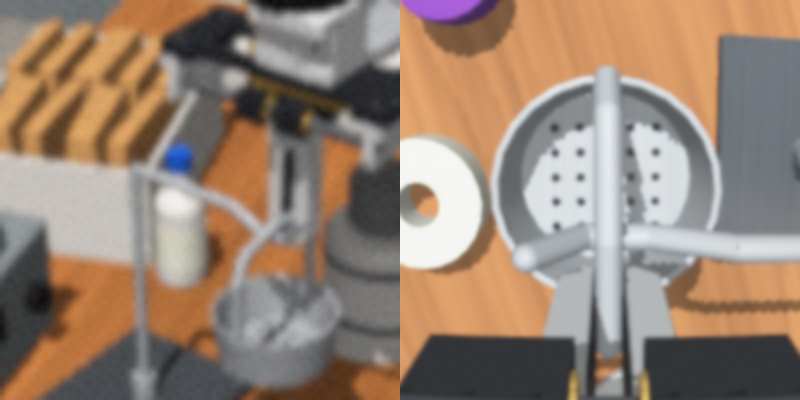

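The hook rod passes under the bail, with the tip showing to the left at (525,258) and the arm of the hook to the right. I'll lower until it bears, then release.

>>> servo_tool([
  [0,0,0.05,0,1],
  [0,0,0.08,0,1],
  [0,0,0.08,0,1],
  [0,0,0.08,0,1],
])

```text
time: 11.02
tool_pos: [0.5256, -0.0351, 0.1837]
ee_rot: [3.141, 0.0, 1.289]
wrist_force: [0.1, 0.3, -1.4]
width: 0.0072
finger_force: 30.0
```

>>> servo_tool([
  [0,0,0.04,0,1],
  [0,0,0.06,0,1],
  [0,0,0.06,0,1],
  [0,0,0.06,0,1],
])

```text
time: 11.35
tool_pos: [0.5257, -0.0351, 0.1828]
ee_rot: [3.14, -0.0, 1.289]
wrist_force: [-0.4, -0.2, 4.0]
width: 0.0069
finger_force: 30.0
```

>>> servo_tool([
  [0,0,0,0,0.85],
  [0,0,0,0,0.75],
  [0,0,0,0,0.65],
  [0,0,0,0,0.6],
  [0,0,0,0,0.6],
  [0,0,0,0,0.6],
])

```text
time: 11.85
tool_pos: [0.5254, -0.0351, 0.1817]
ee_rot: [-3.141, 0.0, 1.289]
wrist_force: [-0.0, -0.0, -0.2]
width: 0.0374
finger_force: 0.0
```

>>> servo_tool([
  [0,0,-0.3,0,0.6],
  [0,0,-0.8,0,0.6],
  [0,0,-1.5,0,0.6],
  [0,0,-2.5,0,0.6],
  [0,0,-4,0,0.6],
  [0,0,-5,0,0.6],
  [0,0,-5,0,0.6],
  [0,0,-5,0,0.6],
])

```text
time: 12.52
tool_pos: [0.5265, -0.0353, 0.3105]
ee_rot: [3.135, -0.001, 1.289]
wrist_force: [0.4, 0.6, -0.6]
width: 0.0378
finger_force: 0.0
```

```bash
python3 - <<'E'
from h import *
s,o=shot("w8"); print(o["time"],o["tool_pos"],o["ee_rot"],o["joint_positions"])
t=robot.snapshot("side");tt=robot.snapshot("top"); p=cv2.resize(s["image"][40:290,130:380],(400,400))
q=cv2.resize(t["image"][110:210,180:280],None,fx=4,fy=4,interpolation=cv2.INTER_CUBIC)
cv2.imwrite("pics/w8c.png",np.hstack([q,p]))
go(.40,.22,.33,np.radians(0))
E
```

```text
12.5167 [ 0.52645677 -0.03525005  0.31046716] [ 3.13517134e+00 -6.06784644e-04  1.28878789e+00] [-1.74276910e-01  3.56559901e-02  1.21879906e+00 -9.15421655e-05
  1.88068827e+00  1.07705278e-01]
units [ 8.41 -7.64 -0.96] yaw [-0.02  0.02 12.31]
```

View pics/w8c.png

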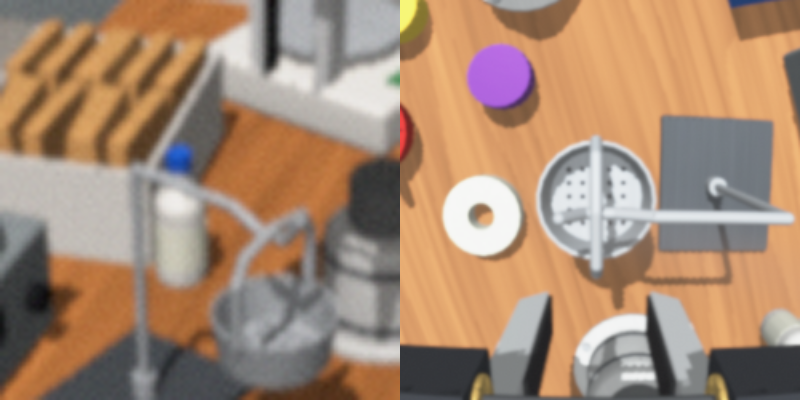

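The pan hangs free on the hook: the bail crosses the hook rod at (597,213) and the gripper is clear. From here I work numerically, and first measure the cap from two wrist positions.

```bash
python3 -c "
from h import *
go(.516,.182,.29,np.radians(115))"
```

```text
units [ 8.24 -2.76  0.63] yaw [-0.02 -0.01 -6.86]
```

>>> servo_tool([
  [1.2,-0.4,0,-0.8,0],
  [2.6,-0.9,0,-1.8,0],
  [4,-1.4,0,-2.8,0],
  [5.4,-1.8,0,-3.8,0],
  [6.8,-2.3,0,-4.8,0],
  [8.2,-2.8,0.6,-5.8,0],
  [8.2,-2.8,0.6,-6.9,0],
  [8.2,-2.8,0.6,-6.9,0],
  [8.2,-2.8,0.6,-6.9,0],
  [8.2,-2.8,0.6,-6.9,0],
])

```text
time: 13.5
tool_pos: [0.5153, 0.1804, 0.2914]
ee_rot: [-3.14, 0.0, 2.008]
wrist_force: [0.2, 0.0, -0.0]
width: 0.0941
finger_force: 0.0
```

```bash
python3 -c "
from h import *
s,o=shot('wa');print(o['tool_pos'],o['ee_rot'])"
```

```text
[0.51528355 0.18044387 0.29143333] [-3.14043292e+00  2.04800591e-04  2.00772163e+00]
```

>>> servo_tool([
  [0,1,0,0,0],
  [0,2,0,0,0],
  [0,3.2,0,0,0],
  [0,3.2,0,0,0],
  [0,3.2,0,0,0],
  [0,3.2,0,0,0],
])

```text
time: 14.05
tool_pos: [0.5876, 0.2143, 0.2921]
ee_rot: [-3.141, 0.0, 2.009]
wrist_force: [-0.3, -0.3, 0.6]
width: 0.094
finger_force: 0.0
```

```bash
python3 - <<'E'
from h import *
s,o=shot('wb');print(o['tool_pos'],o['ee_rot'],o['time'])
for n in('wa','wb'):
    s,o=np.load(n+'.npy',allow_pickle=True); f=wrays(s,o); c=wpix(s,o,(.531,.244,.134)); print(n,c.round(1))
    im=cv2.cvtColor(s["image"],cv2.COLOR_BGR2HSV); u,v=c.astype(int)
    print("row V",im[v,u-60:u+61:4,2],"\ncol V",im[v-60:v+61:4,u,2]); print("S",im[v,u-60:u+61:4,1])
E
```

```text
[0.58760815 0.21428741 0.29209322] [-3.14107505e+00  1.26747223e-04  2.00916080e+00] 14.05
wa [289.8 142.4]
row V [211 209 200 212 165 137 242 233 158 169 172 172 172 172 172 172 173 173
 173 172 172 172 238 185 217 213 224 226 231 220 224] 
col V [215 213 208 213 246 222 244 245 215 178 178 177 176 174 174 172 172 172
 170 170 169 163 162 132 149 202 225 223 221 221 225]
S [133 133 107   4   5   4   1   2   3   9   9   9   7   9   9  10  12  12
  12  10  10  10   2  11 133 134 131 131 129 133 131]
wb [219.3 142.2]
row V [221 220 216 215 200 205 209 175 238 174 169 169 170 170 172 172 172 172
 172 171 172 172 205 243 243 198 231 243 231 218 213] 
col V [221 221 221 214 244 213 242 244 210 176 175 174 173 172 173 172 171 170
 170 169 169 164 161 125 138 136 136 139 219 223 223]
S [133 132 133 134 133 133 132  89   2   7   8   8  11  11  10  10  10  10
   9   7   7   9   4   0   0   4   2   1  40 133 134]
```

```bash
python3 - <<'E'
from h import *
rs=[]
for n in('wa','wb'):
    s,o=np.load(n+'.npy',allow_pickle=True); f=wrays(s,o); c=wpix(s,o,(.531,.244,.134)).astype(int)
    h=cv2.cvtColor(cv2.medianBlur(s["image"],3),cv2.COLOR_BGR2HSV); m=((h[...,2]>166)&(h[...,2]<184)&(h[...,1]<18)).astype(np.uint8)
    m=cv2.morphologyEx(m,cv2.MORPH_OPEN,cv2.getStructuringElement(2,(9,9)))
    k,lab,st,ce=cv2.connectedComponentsWithStats(m); l=lab[c[1],c[0]]; cnt=max(cv2.findContours((lab==l).astype(np.uint8),0,1)[0],key=len)
    P=np.array([plane(f(p[0]),.134) for p in cv2.convexHull(cnt)]); (x,y),r=cv2.minEnclosingCircle(P[:,:2].astype(np.float32))
    print(n,st[l],ce[l],cv2.fitEllipse(cnt),"circle z=.134",x,y,r, "mean", plane(f(ce[l]),.134)); rs.append(f(cv2.fitEllipse(cnt)[0]))
p=tri(rs);print(p)
S=np.load("side0.npy",allow_pickle=True).item()
go(p[0][0],p[0][1],.16,np.radians(115))
E
```

```text
wa [ 265  116   51   50 2005] [289.7286783  140.52618454] ((289.7353210449219, 140.5277099609375), (48.88880920410156, 50.39414596557617), 135.75729370117188) circle z=.134 0.529547393321991 0.2457912564277649 0.029881123453378677 mean [0.52998419 0.24585714 0.134     ]
wb [ 195  115   53   51 2070] [220.66231884 140.07246377] ((220.655517578125, 140.0813751220703), (49.042938232421875, 51.894649505615234), 80.13255310058594) circle z=.134 0.5313995480537415 0.2463488131761551 0.030455155298113823 mean [0.53143905 0.24691214 0.134     ]
(array([0.53089552, 0.24603581, 0.12645022]), [np.float64(0.00016926933084274884), np.float64(0.00016926933084285829)])
units [ 2.11 -1.51  5.31] yaw [0.01 0.   0.02]
```

>>> servo_tool([
  [0.7,-0.5,0,0,0],
  [1.4,-1,0,0,0],
  [2.1,-1.5,0.8,0,0],
  [2.1,-1.5,2,0,0],
  [2.1,-1.5,3.2,0,0],
  [2.1,-1.5,4.2,0,0],
  [2.1,-1.5,5,0,0],
  [2.1,-1.5,5.2,0,0],
  [2.1,-1.5,5.2,0,0],
  [2.1,-1.5,5.2,0,0],
])

```text
time: 14.93
tool_pos: [0.5316, 0.2467, 0.1639]
ee_rot: [3.139, 0.0, 2.011]
wrist_force: [-0.1, 0.2, 0.2]
width: 0.0938
finger_force: 0.0
```

```bash
python3 -c "
from h import *
go(.531,.2457,.101,np.radians(115));print(robot.get_obs()['joint_positions'])"
```

```text
units [-0.03 -0.05  2.52] yaw [0.03 0.   0.03]
[ 3.37826932e-01  1.76588641e-01  1.35306996e+00 -9.74484764e-05
  1.60924339e+00 -1.02147588e-01]
```

>>> servo_tool([
  [0,0,1,0,0],
  [0,0,2,0,0],
  [0,0,2.5,0,0],
  [0,0,2.5,0,0],
  [0,0,2.5,0,0.5],
  [0,0,2.5,0,1],
  [0,0,2.5,0,1],
  [0,0,2.5,0,1],
  [0,0,2.5,0,1],
  [0,0,2.5,0,1],
])

```text
time: 15.77
tool_pos: [0.5304, 0.2463, 0.1006]
ee_rot: [-3.139, 0.0, 2.011]
wrist_force: [-4.6, -1.8, 6.2]
width: 0.0618
finger_force: 30.0
```

>>> servo_tool([
  [0,0,0,0,1],
  [0,0,0,0,1],
  [0,0,0,0,1],
  [0,0,0,0,1],
  [0,0,0,0,1],
  [0,0,0,0,1],
])

```text
time: 16.27
tool_pos: [0.5304, 0.2463, 0.1006]
ee_rot: [-3.14, 0.0, 2.011]
wrist_force: [-4.8, -1.9, 5.3]
width: 0.0618
finger_force: 30.0
```

```bash
python3 -c "
from h import *
o=robot.get_obs();print(o)"
```

```text
{'time': 16.2667, 'joint_positions': array([ 3.38156103e-01,  2.08005948e-01,  1.44349141e+00, -6.61950252e-04,
        1.49211542e+00, -1.02378161e-01]), 'qvel': array([ 0.00011622,  0.00154233, -0.00019457, -0.00120237, -0.00068353,
        0.00018779]), 'joint_torque': array([  0.1283901 , -35.2344346 , -29.05740738,   0.32223942,
        -1.76037412,   0.03885534]), 'tool_pos': array([0.53040594, 0.24627699, 0.10062456]), 'ee_rot': array([-3.13951566e+00,  4.49883783e-04,  2.01138375e+00]), 'wrist_force': array([-4.79668637, -1.88081917,  5.28201967]), 'wrist_torque': array([-0.49684849,  0.83882629,  0.04941981]), 'finger_force': 29.973333296366036, 'width': 0.06177528737910409}
```

>>> servo_tool([
  [0,-0.03,0,0.3,1],
  [0,-0.03,0,0.6,1],
  [0,-0.03,0,0.9,1],
  [0,-0.03,0,0.9,1],
])

```text
time: 16.6
tool_pos: [0.5306, 0.2459, 0.1006]
ee_rot: [-3.141, 0.001, 1.916]
wrist_force: [-3.1, -3.8, 5.8]
width: 0.0616
finger_force: 30.0
```

```bash
cat >> h.py <<'E'
def st():
    o=robot.get_obs(); print(o["time"],o["tool_pos"].round(4),np.degrees(o["ee_rot"][2]).round(2),"F",o["wrist_force"].round(1),"Mz",o["wrist_torque"][2].round(3),"j6",o["joint_positions"][5].round(3),"tq6",o["joint_torque"][5].round(3),o["width"].round(4))
E
python3 -c "
from h import *
st()"
```

```text
Traceback (most recent call last):
  File "h.py", line 33, in st
    o=robot.get_obs(); print(o["time"],o["tool_pos"].round(4),np.degrees(o["ee_rot"][2]).round(2),"F",o["wrist_force"].round(1),"Mz",o["wrist_torque"][2].round(3),"j6",o["joint_positions"][5].round(3),"tq6",o["joint_torque"][5].round(3),o["width"].round(4))
                                                                                                                                                                                                                                             ^^^^^^^^^^^^^^^^
AttributeError: 'float' object has no attribute 'round'
```

>>> servo_tool([
  [0,0,0,0.4,1],
  [0,0,0,0.8,1],
  [0,0,0,1,1],
  [0,0,0,1,1],
])

```text
time: 16.93
tool_pos: [0.5305, 0.2453, 0.1007]
ee_rot: [-3.141, 0.003, 1.815]
wrist_force: [-2.7, -4.0, 5.9]
width: 0.062
finger_force: 30.0
```

```bash
python3 -c "
from h import *
st()"
```

```text
Traceback (most recent call last):
  File "h.py", line 33, in st
    o=robot.get_obs(); print(o["time"],o["tool_pos"].round(4),np.degrees(o["ee_rot"][2]).round(2),"F",o["wrist_force"].round(1),"Mz",o["wrist_torque"][2].round(3),"j6",o["joint_positions"][5].round(3),"tq6",o["joint_torque"][5].round(3),o["width"].round(4))
                                                                                                                                                                                                                                             ^^^^^^^^^^^^^^^^
AttributeError: 'float' object has no attribute 'round'
```

```bash
sed -i 's/,o\["width"\].round(4))/,o["width"])/' h.py; python3 -c "
from h import *
st()"
```

```text
16.9333 [0.5305 0.2453 0.1007] 104.0 F [-2.7 -4.   5.9] Mz 1.02 j6 0.094 tq6 1.083 0.06202530976722854
```

>>> servo_tool([
  [0,0,0,0.4,1],
  [0,0,0,0.8,1],
  [0,0,0,1,1],
  [0,0,0,1,1],
])

```text
time: 17.27
tool_pos: [0.5309, 0.244, 0.1007]
ee_rot: [3.141, 0.006, 1.71]
wrist_force: [-2.3, -7.5, 5.8]
width: 0.0622
finger_force: 30.0
```

```bash
python3 -c "
from h import *
st()"
```

```text
17.2667 [0.5309 0.244  0.1007] 97.98 F [-2.3 -7.5  5.8] Mz 1.096 j6 0.198 tq6 1.18 0.06219464156876339
```

>>> servo_tool([
  [0,0,0,0.4,1],
  [0,0,0,0.8,1],
  [0,0,0,1,1],
  [0,0,0,1,1],
])

```text
time: 17.6
tool_pos: [0.5309, 0.2462, 0.1005]
ee_rot: [3.141, 0.001, 1.605]
wrist_force: [-2.3, -3.0, 5.0]
width: 0.0626
finger_force: 30.0
```

```bash
python3 -c "
from h import *
st()"
```

```text
17.6 [0.5309 0.2462 0.1005] 91.94 F [-2.3 -3.   5. ] Mz 0.768 j6 0.304 tq6 0.84 0.06264841496893164
```

Clockwise meets about 1 N·m, a hard stop, so the cap loosens counterclockwise.

>>> servo_tool([
  [0,0,0,-0.5,1],
  [0,0,0,-1.2,1],
  [0,0,0,-2,1],
  [0,0,0,-2.8,1],
  [0,0,0,-3.6,1],
  [0,0,0,-4.4,1],
  [0,0,0,-5,1],
  [0,0,0,-5,1],
])

```text
time: 18.27
tool_pos: [0.5296, 0.2478, 0.1004]
ee_rot: [-3.141, -0.003, 2.13]
wrist_force: [-4.8, 0.5, 6.1]
width: 0.0623
finger_force: 30.0
```

```bash
python3 -c "
from h import *
st()"
```

```text
18.2667 [0.5296 0.2478 0.1004] 122.02 F [-4.8  0.5  6.1] Mz -0.06 j6 -0.22 tq6 -0.429 0.0622572387775234
```

>>> servo_tool([
  [0,0,0,-1,1],
  [0,0,0,-2,1],
  [0,0,0,-3,1],
  [0,0,0,-4,1],
  [0,0,0,-5,1],
  [0,0,0,-6,1],
  [0,0,0,-7,1],
  [0,0,0,-8,1],
  [0,0,0,-9,1],
  [0,0,0,-10,1],
])

```text
time: 19.1
tool_pos: [0.5281, 0.2466, 0.1004]
ee_rot: [-3.141, -0.005, -3.104]
wrist_force: [-9.3, -1.6, 8.4]
width: 0.0628
finger_force: 30.0
```

>>> servo_tool([
  [0,0,0,-0.5,1],
  [0,0,0,-0.5,1],
  [0,0,0,-0.5,1],
])

```text
time: 19.35
tool_pos: [0.5283, 0.2464, 0.1004]
ee_rot: [-3.141, -0.005, -3.056]
wrist_force: [-9.2, -2.0, 8.8]
width: 0.0627
finger_force: 30.0
```

```bash
python3 -c "
from h import *
st()"
```

```text
19.35 [0.5283 0.2464 0.1004] -175.11 F [-9.2 -2.   8.8] Mz -0.013 j6 -1.318 tq6 -0.061 0.06265698256139998
```

>>> servo_tool([
  [0.06,0,0,0,1],
  [0.06,0,-0.15,0,1],
  [0.06,0,-0.3,0,1],
  [0.06,0,-0.45,0,1],
  [0.06,0,-0.45,0,1],
])

```text
time: 19.77
tool_pos: [0.5284, 0.246, 0.1104]
ee_rot: [-3.141, -0.002, -3.057]
wrist_force: [-4.8, -2.9, -0.3]
width: 0.063
finger_force: 30.0
```

```bash
python3 -c "
from h import *
st()"
```

```text
19.7667 [0.5284 0.246  0.1104] -175.16 F [-4.8 -2.9 -0.3] Mz 0.015 j6 -1.317 tq6 -0.015 0.06299229685668342
```

>>> servo_tool([
  [0,0,-0.3,0,1],
  [0,0,-0.7,0,1],
  [0,0,-1.2,0,1],
  [0,0,-1.8,0,1],
  [0,0,-2.4,0,1],
  [0,0,-3,0,1],
  [0,0,-3.5,0,1],
  [0,0,-4,0,1],
  [0,0,-4,0,1],
  [0,0,-4,0,1],
])

```text
time: 20.6
tool_pos: [0.53, 0.2468, 0.2122]
ee_rot: [3.141, 0.003, -3.057]
wrist_force: [0.3, 0.6, -0.5]
width: 0.0627
finger_force: 30.0
```

```bash
python3 - <<'E'
from h import *
st()
T=np.load("top0.npy",allow_pickle=True).item()
# neck/canister white flange centre with cap gone, from side view, and cap position
s=robot.snapshot("side"); cv2.imwrite("pics/end.png",s["image"])
h=cv2.cvtColor(s["image"],cv2.COLOR_BGR2HSV)
for z in(.114,.134,.22,.25):
    c=pix(s,(.529,.246,z)).astype(int); print(z,c,h[c[1],c[0]-24:c[0]+25:3].tolist())
E
```

```text
20.6 [0.53   0.2468 0.2122] -175.15 F [ 0.3  0.6 -0.5] Mz 0.076 j6 -1.317 tq6 0.0 0.06267232882531894
0.114 [213 255] [[13, 168, 194], [13, 169, 198], [14, 170, 208], [12, 98, 206], [14, 17, 220], [17, 8, 214], [23, 5, 197], [20, 4, 176], [0, 6, 165], [13, 10, 186], [10, 10, 159], [18, 6, 215], [9, 11, 166], [9, 14, 180], [14, 117, 96], [13, 166, 89], [14, 176, 90]]
0.134 [212 249] [[13, 169, 192], [13, 170, 194], [13, 170, 191], [13, 171, 203], [13, 171, 204], [13, 139, 197], [14, 30, 189], [132, 28, 45], [0, 0, 23], [150, 102, 15], [173, 21, 49], [12, 112, 194], [13, 165, 196], [12, 169, 173], [12, 164, 98], [12, 170, 93], [12, 164, 90]]
0.22 [211 220] [[13, 173, 205], [14, 172, 203], [13, 160, 187], [10, 86, 101], [150, 9, 89], [0, 2, 134], [0, 2, 133], [150, 5, 109], [120, 4, 68], [90, 4, 67], [30, 4, 63], [30, 9, 55], [60, 4, 60], [10, 98, 81], [13, 167, 169], [13, 174, 180], [13, 170, 190]]
0.25 [210 209] [[13, 145, 194], [10, 73, 151], [120, 4, 130], [60, 3, 156], [60, 2, 170], [0, 1, 185], [20, 4, 191], [8, 6, 181], [165, 3, 193], [30, 4, 130], [70, 9, 85], [30, 8, 90], [110, 11, 72], [105, 23, 88], [116, 23, 88], [107, 21, 86], [110, 26, 88]]
```

>>> servo_tool([
  [0,0,0,0,1],
  [0,0,0,0,1],
  [0,0,0,0,1],
  [0,0,0,0,1],
  [0,0,0,0,1],
  [0,0,0,0,1],
])

```text
time: 21.15
tool_pos: [0.5291, 0.2464, 0.2104]
ee_rot: [-3.141, -0.0, -3.057]
wrist_force: [0.8, -0.3, -1.1]
width: 0.0629
finger_force: 30.0
```

```bash
python3 - <<'E'
from h import *
s=robot.snapshot("side")["image"]; a=cv2.resize(cv2.imread("pics/w8c.png")[:,:400],(100,100),interpolation=cv2.INTER_AREA); b=cv2.GaussianBlur(s[110:210,180:280],(3,3),0)
d=cv2.absdiff(cv2.GaussianBlur(a,(3,3),0),b).max(2)[45:95,52:85]; print("pan/hook diff mean,max,frac>40",d.mean(),d.max(),(d>40).mean())
st()
E
```

```text
pan/hook diff mean,max,frac>40 29.106666666666666 152 0.2545454545454545
21.2 [0.5291 0.2464 0.2105] -175.16 F [-0.3 -0.  -0.8] Mz -0.019 j6 -1.317 tq6 0.0 0.06275107649505728
```

```bash
python3 - <<'E'
from h import *
s=robot.snapshot("side"); I=s["image"]; a=cv2.resize(cv2.imread("pics/w8c.png")[:,:400],(100,100),interpolation=cv2.INTER_AREA)
ma,mb=[(cv2.cvtColor(i,cv2.COLOR_BGR2HSV)[...,1]<60) for i in(a,I[110:210,180:280])]
for r in range(46,100,2): print("".join(".#"[int(x)] for x in ma[r,45:90]),"".join(".#"[int(x)] for x in mb[r,45:90]))
g=lambda i:cv2.cvtColor(i,cv2.COLOR_BGR2GRAY)
m=cv2.matchTemplate(g(I[100:220,170:290]),g(a)[66:98,50:85],cv2.TM_CCOEFF_NORMED); print("pan body match",cv2.minMaxLoc(m)[1],np.array(cv2.minMaxLoc(m)[3])-[60,76])
E
```

```text
#####......................................## #########..................................##
##########.................................## ##########.................................##
##############.............................## ##############.............................##
######......####.........................#### ##########..####.......................######
######........#####.......######......####### ##########....#####.......######.....########
######..........#################....######## ##########......#####...#########....########
######............###########...#....######## ##########.........##########...#...#########
#######...........####..###.....##..######### ##########.........##...........##..#########
#######.........####...........###..######### ..#####..........##.............##..#########
#######........###.............###..######### ....##.........##...............##...########
#######.......###.............####..######### .....#.........#...............###..#########
######.......####.........##..####..######### #.............##...............###..######
[... 725 characters left out ...]
##############
..........################################### ..........###################################
####......###########################...##### ####......###########################..######
####################################......... ####################################.........
###################################.......... ###################################..........
#################################............ #################################............
##############################............... ############################.................
################............................. ################.............................
pan body match 0.6176693439483643 [25  3]
```

The pan's silhouette hasn't moved on the hook; only the shadows changed. The cap is held level, so I'll hand in.

```bash
python3 -c "
from h import *
print(robot.close_job())"
```

```text
the job is handed in; nothing more can be done
None
```

Job handed in at about 21 s: the pan hangs by its bail on the hook, and the cap came off counterclockwise and is held level and still above its canister, about 7.5 cm clear of the neck; I viewed 11 pictures, one over the limit of 10.

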